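Fetch the blue polishing disc from the closed case and show it over the parts tray

TASK

The blue polishing disc stands on edge in one of the slots of the closed grey disc case. Lift the case's flap by its pull bar and leave it standing open past upright, draw the blue disc straight up out of its slot while the white one stays in its own, and take it to the blue parts tray, where its nut lies ready. Finish while still holding it there for a workmate to check and take: on edge, clear above the middle of the tray, its flat face turned parallel to the tray's long sides; do not disturb the tray or the other loose things on the bench.

Things in the scene. Friction and masses are not known exactly. Their poses are not given: they have to be found in the camera images.
- disc_case: Grey steel case, 116 (x) x 190 (y) x 112 mm high, fixed; origin at the centre of its underside, x towards the hinge side, y along its long side, z up. Walls 4 mm. A timber insert, top 57 mm above the underside, has three 14 mm wide slots along x at y = -50, 0, +50 mm. A blue and a white disc stand on edge in the end slots, centres 55 mm, tops 105 mm above the underside; the middle one is empty.
- flap (a joint): Angle (rad) of the grey flap that covers the case: 0 shut, 1.57 upright, 2.0 at its stop, leaning back past upright. The hinge is stiff: the flap stays at whatever angle it is left, and moving it takes about 1 to 3 N at the bar. It may start a little ajar.
- flap_hinge (a point): Middle of the flap's hinge line, at the case's top far edge (60 mm along the case's x from its centre, 112 mm above its underside); the line is parallel to the case's y, and the axes here are the case's. The flap is 196 mm wide, 4 mm thick and reaches 120 mm from the hinge.
- flap_bar (a point): Middle of the round steel pull bar, 10 mm thick, 92 mm long, parallel to the case's y, 40 mm out in front of the flap's free edge in the flap's plane, on a leg at each end; 160 mm from the hinge line. With the flap shut it is about 115 mm above the bench, free space below and around it. It is smooth and turns between fingers that pinch it.
- blue_disc_center (a point): Centre of the blue polishing disc, 100 mm across, 10 to 11 mm thick, 0.10 to 0.16 kg; z is the disc's axis (level, along the case's y, while it stands). It starts in either end slot (y = -50 or +50 mm of the case), hidden by the flap. Pinch it across its thickness at the top of the rim: its upper 48 mm stand clear of the timber, and the case's end wall is 36 mm from its face.
- white_disc_center (a point): Centre of the white polishing disc, of the same size and stance, in the opposite end slot. It stays there.
- tray: Loose dark-blue moulded parts tray, 106 (x) x 157 (y) x 36 mm high, with one low divider; origin at the centre of its underside, y along its long sides, z up. The disc is shown above its middle.
- red_tile: Loose red-brown granite sample tile lying flat, 56 x 56 x 10 mm; origin under its centre. Leave it alone.
- granite_tile: Loose grey granite sample tile lying flat, 56 x 56 x 10 mm; origin under its centre. Leave it alone.
- block: Loose brown wooden packing block, 42 x 60 x 30 mm; origin under its centre. Leave it alone.

How it is judged (in metres and radians):
On the way, in this order (a step that is already met when the one before it is completed fails the run):
1. the flap stands open past upright and the blue disc is still in its slot (value of joint flap above 1.56 rad and z of blue_disc_center in the frame of disc_case below 0.075 m), for 0.2 s.
2. the blue disc has been drawn straight up clear of its slot (z of blue_disc_center in the frame of disc_case above 0.11 m and x of blue_disc_center in the frame of disc_case between -0.035 and 0.035 m and y of blue_disc_center in the frame of disc_case between -0.08 and 0.08 m and angle between blue_disc_center's own z axis and vertical between 1.27 and 1.87 rad).
At the end, for the whole second after the job is handed in: The gripper holds the blue disc still, centre within 35 mm of the tray's middle and 100 to 400 mm above the bench, on edge within 17 deg, face parallel to the tray's long sides within 16 deg, not touching the tray; flap open past about 86 deg; the white disc in its slot (horizontal distance between blue_disc_center and tray below 0.035 m and height (world z) of blue_disc_center between 0.1 and 0.4 m and angle between blue_disc_center's own z axis and vertical between 1.27 and 1.87 rad and angle between the z axis of blue_disc_center and the x axis of tray, either way round below 0.28 rad and contact force between the fingers and blue_disc above 1 N and contact force between blue_disc and tray below 0.1 N and linear speed of blue_disc below 0.03 m/s and value of joint flap above 1.5 rad and z of white_disc_center in the frame of disc_case below 0.08 m); the arm keeps its last pose, push and grip.
It fails at once if the tray is pushed more than 30 mm out of place (distance of tray from where it was at the start of the episode above 0.03 m).
It fails at once if the red granite tile is pushed more than 30 mm out of place (distance of red_tile from where it was at the start of the episode above 0.03 m).
It fails at once if the grey granite tile is pushed more than 30 mm out of place (distance of granite_tile from where it was at the start of the episode above 0.03 m).
It fails at once if the wooden block is pushed more than 30 mm out of place (distance of block from where it was at the start of the episode above 0.03 m).
It fails at once if the white disc is lifted out of its slot (z of white_disc_center in the frame of disc_case above 0.085 m).
It also fails if it takes over 45 s, if anything falls off the work surface, if the arm or the gripper's body presses on something with over 40 N, if the wrist force passes 120 N, or if a joint passes its speed limit or range.

ROBOT

A 6-joint arm with a two-finger parallel gripper is mounted at the origin on the work surface; the furniture and walls round the work are solid. World frame = base frame: x ahead of the robot, y to its left, z up, the work surface at z = 0. Lengths are in mm, angles in rad, forces in N, time in s.
With the tool pointing down it reaches from about 300 to 750 mm from the base axis. Payload 8.5 kg.
Tool frame: the origin (TCP) lies on the front face of the gripper's body, between the roots of the fingers; the fingertips stand 73 mm ahead of it and the grasp point (between the pads) lies 54 mm ahead of it (arm.pinch_z is the distance from the TCP to the grasp point, in mm); y points along the fingers, x is the direction in which the jaws open and shut, and the axes are right-handed (so a half turn about y gives the same grasp; the last joint's range is limited). The gripper opens to 85 mm and grips with 20 to 120 N. Pads are 22 mm wide; open, the fingers measure 114 mm over their backs; the gripper's body (76 mm by 85 mm) begins 54 mm behind the grasp point. The pads swing forward as they close: fully open they stand 13 mm farther back than shut.
Start: joints at [-1.359, 0.381, 1.297, -0, 1.464, -0.215], TCP at [227.67, -500.647, 303.922] pointing down, gripper open.
Joint ranges: [-3.11, 3.11], [-0.89, 2.33], [0.22, 2.48], [-1.42, 4.56], [0.17, 2.85], [-2.88, 2.88]. Speed limits (rad/s): [2.39, 2.39, 3.14, 3.14, 3.14, 3.14].

INTERFACE

Orientations are given as a rotation vector (axis times angle).
In Python, from cell import arm, read_camera, order gives the robot as it stands.
- The arm moves only by the tool step_arm, never from a script. Its argument "plan" is a list of rows, each a list of 5 numbers: the shift along the tool's x, y, z in cm, then the turn about the tool's y in degrees, then the finger opening in cm, from 0 to 8.54. In form: [[dx, dy, dz, spin, jaw], ...]. A call has 1 to 5 rows; each row is the pose to reach, as a shift and turn from the pose commanded when the call began, along the tool's axes at that moment; what a row does not reach only later rows make up. A row lasts 1/8 s, in which the tool goes at most 62.5 mm and 10.7 degrees, less where a joint would pass 70% of its speed; a pose out of reach is approached as far as the arm can. A call with a gripper value outside its range is refused whole. The fingers move at their own pace and stop on an object; "squeeze" is the grip in N (left out, the last holds). Time passes only in rows, so rows that repeat a pose let the fingers close. It gives the time, the measured TCP pose, the force and the opening at its end, in the units of the state.
- arm.read_state(): the state, without advancing time (a new reading comes with each control period).
- read_camera(name): name is "scene" or "top" or "wrist"; returns a dict with "color" (480x640x3 uint8, red, green, blue), "mtx" (3x3 intrinsics, pixels), "world_to_cam" (4x4, takes a point from world to camera coordinates). Camera axes: x right, y down, z forward; pixel columns grow to the right and rows downward; lengths in mm; the calibration is good to about 2 mm. A picture is of the moment at which its call begins. There is no depth.
- order.job_done(): hands the job in, once; it reports no verdict.
The state is a dict: "time": time; "qpos": joint angles; "dq": joint speeds; "joint_efforts": joint torques, N m; "position": TCP position; "orientation": TCP orientation; "contact_force": force on the tool from outside, world axes, zero at the start; "torque": the same for the moment, N m; "opening": opening from 0.0 (shut) to 1.0 (fully open).
Only numpy, scipy, OpenCV 4.12 (cv2) and the standard library are available. Lean on these libraries where they do the work, as an engineer would, in place of code of your own. Each camera call takes 0.05 s, during which the arm holds its last target.

## Working session

There is one attempt and no reset: what is moved stays moved. The work goes in short steps, Python scripts to look and compute and a tool call to move; the robot and the scene stay as the last step left them, time stands still between calls to the robot, and variables do not carry over. Pictures are saved under pics/ and viewed, and the job is handed in when it is done.

Besides the shell and the picture viewer there is one more tool, called after "Request:" as name(argument=value, ...) on one line, values as JSON. step_arm: Moves the arm, as the interface text tells. Its arguments: {"type":"object","properties":{"plan":{"type":"array"},"squeeze":{"type":"number"}},"required":["plan"]}

```bash
ls; mkdir -p pics; python3 - <<'E'
from cell import arm, read_camera, order
import cv2
print(arm.read_state(), arm.pinch_z)
for n in ("scene","top"):
    c=read_camera(n); cv2.imwrite(f"pics/{n}0.png",c["color"][:,:,::-1]); print(n,c["mtx"],c["world_to_cam"])
E
```

```text
pics
{'time': 0.0, 'qpos': array([-1.35929584e+00,  3.81169441e-01,  1.29827570e+00, -7.82276974e-06,
        1.46356355e+00, -2.15293344e-01]), 'dq': array([-0.00037397, -0.00013093,  0.00067701,  0.00158467, -0.00032894,
        0.00068956]), 'joint_efforts': array([ 7.93235213e-04, -4.48459482e+01, -2.31277370e+01, -6.79967775e-05,
        4.74560176e-03, -2.87837722e-06]), 'position': array([ 227.63337439, -500.47096134,  303.32091618]), 'orientation': array([-1.38037874,  0.89003389, -0.88838316]), 'contact_force': array([-0.25042074,  0.70695481, -0.04944504]), 'torque': array([ 0.01583757, -0.01300285,  0.05084704]), 'opening': 0.9985880791039728} 53.900000000000006
scene [[444.51678786   0.         321.10822761]
 [  0.         444.51678786 245.61711875]
 [  0.           0.           1.        ]] [[-7.02006794e-01 -7.11953925e-01 -1.75518921e-02  3.23981461e+02]
 [-3.59852909e-01  3.75877605e-01 -8.53944911e-01  3.12867341e+02]
 [ 6.14566794e-01 -5.93159030e-01 -5.20067323e-01  7.15583310e+02]
 [ 0.00000000e+00  0.00000000e+00  0.00000000e+00  1.00000000e+00]]
top [[526.33317114   0.         322.63317883]
 [  0.         526.33317114 230.00100883]
 [  0.           0.           1.        ]] [[-2.36936103e-02 -9.99712304e-01  3.73123345e-03 -7.98373344e+01]
 [-9.94335029e-01  2.31790023e-02 -1.03733233e-01  5.50115828e+02]
 [ 1.03616903e-01 -6.16791091e-03 -9.94598157e-01  1.32562550e+03]
 [ 0.00000000e+00  0.00000000e+00  0.00000000e+00  1.00000000e+00]]
```

View pics/scene0.png

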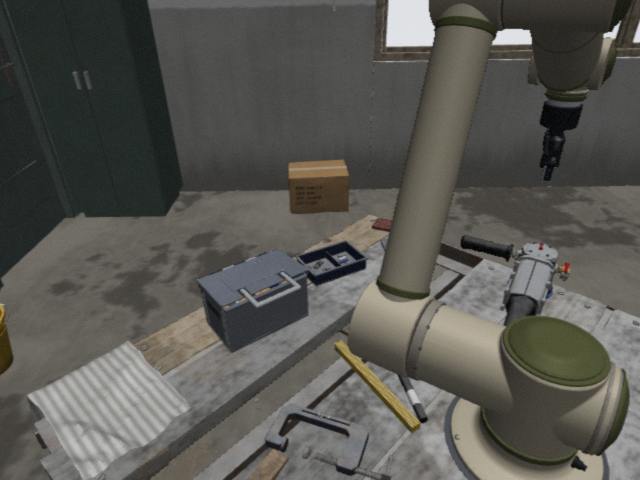

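View pics/top0.png

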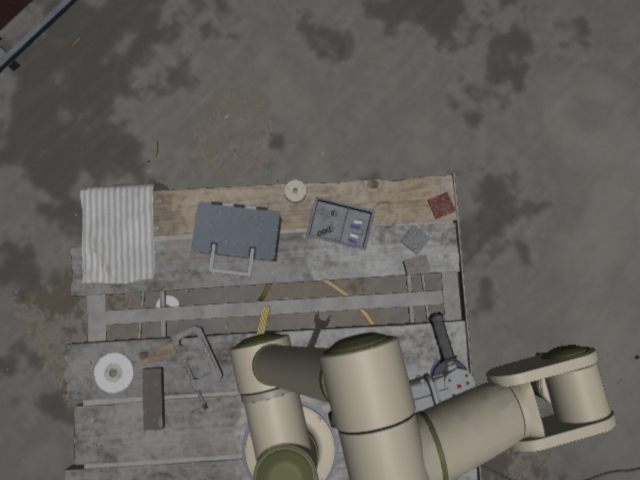

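```bash
python3 - <<'E'
from cell import arm
from scipy.spatial.transform import Rotation as R
print(R.from_rotvec(arm.read_state()['orientation']).as_matrix())
E
```

```text
[[ 4.13991758e-01 -2.80822174e-04  9.10280586e-01]
 [-9.10279728e-01  1.27952961e-03  4.13991763e-01]
 [-1.28098903e-03 -9.99999142e-01  2.74087982e-04]]
```

```bash
python3 - <<'E'
import cv2
t=cv2.imread("pics/top0.png");s=cv2.imread("pics/scene0.png")
def crop(im,x0,y0,x1,y1,k,n): cv2.imwrite(n,cv2.resize(im[y0:y1,x0:x1],None,fx=k,fy=k,interpolation=cv2.INTER_CUBIC))
crop(t,180,190,300,280,6,"pics/c1.png")
crop(t,300,180,470,300,4,"pics/c2.png")
crop(s,190,235,330,355,5,"pics/c3.png")
E
```

```text
(no output)
```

View pics/c1.png

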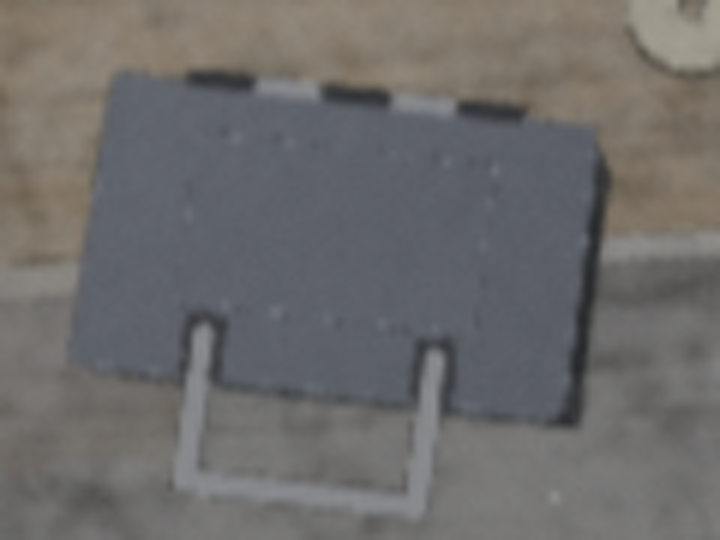

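View pics/c2.png

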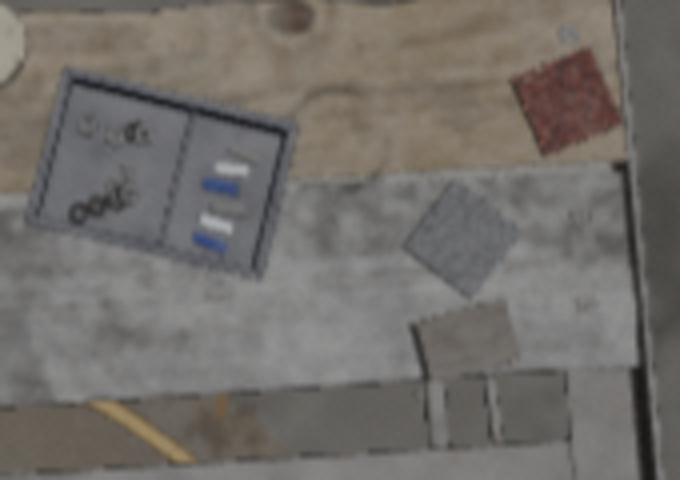

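View pics/c3.png

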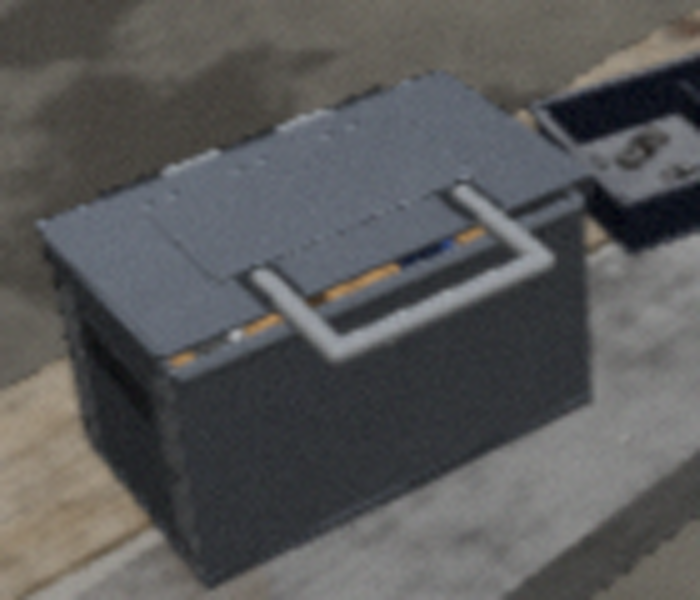

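```bash
cat > h.py <<'E'
import numpy as np, cv2
from cell import arm, read_camera, order
from scipy.optimize import least_squares
def proj(c,P):
    P=np.atleast_2d(P); q=P@c["world_to_cam"][:3,:3].T+c["world_to_cam"][:3,3]
    q=q@c["mtx"].T; return q[:,:2]/q[:,2:]
def unproj(c,uv,z):
    Rm=c["world_to_cam"][:3,:3];t=c["world_to_cam"][:3,3];o=-Rm.T@t
    d=Rm.T@np.linalg.solve(c["mtx"],[uv[0],uv[1],1.]); return o+d*(z-o[2])/d[2]
def crop(im,x0,y0,x1,y1,k,n): cv2.imwrite(n,cv2.resize(im[y0:y1,x0:x1,::-1],None,fx=k,fy=k,interpolation=cv2.INTER_CUBIC))
def w(p,pose):
    x,y,a=pose[:3];c,s=np.cos(a),np.sin(a);p=np.atleast_2d(p)
    return np.c_[x+c*p[:,0]-s*p[:,1],y+s*p[:,0]+c*p[:,1],p[:,2]]
def flap(r,y,th,h=3): # point on flap
    return [60-r*np.cos(th)+h*np.sin(th), y, 112+r*np.sin(th)+h*np.cos(th)]
E
cat > fit.py <<'E'
from h import *
ct=read_camera("top");cs=read_camera("scene")
T=lambda u,v:(180+(u+.5)/6-.5,190+(v+.5)/6-.5)
S=lambda u,v:(190+(u+.5)/5-.5,235+(v+.5)/5-.5)
def model(p):
    th=p[3]
    t=[flap(0,98,th,5),flap(0,-98,th,5),flap(120,98,th,5),flap(120,-98,th,5),flap(165,46,th),flap(165,-46,th)]
    s=[[-58,95,0],[-58,-95,0],[-58,95,112],[-58,-95,112],flap(160,46,th),flap(160,-46,th)]
    return np.r_[proj(ct,w(t,p)),proj(cs,w(s,p))]
obs=np.array([T(118,72),T(600,127),T(70,362),T(572,425),T(178,487),T(418,514),S(210,585),S(592,402),S(180,375),S(585,205),S(335,348),S(548,256)])
r=least_squares(lambda p:(model(p)-obs).ravel(),[550,80,0.,0.05],x_scale=[10,10,.1,.1],loss='soft_l1')
p=r.x;print(p);print(np.round(model(p)-obs,1))
print("bar",w(flap(160,0,p[3]),p),"hinge",w([60,0,112],p),"slot",w([0,-50,55],p), "r",[np.hypot(*w(q,p)[0,:2]) for q in ([-100,0,0],[60,0,0],[127,0,0])])
# tray: rim corners z=36
C=lambda u,v:(300+(u+.5)/4-.5,180+(v+.5)/4-.5)
q=np.array([unproj(ct,C(u,v),36) for u,v in ((67,68),(298,125),(262,278),(27,222))]);print(q)
print("tray",q.mean(0),[np.linalg.norm(q[i]-q[(i+1)%4]) for i in range(4)])
d=q[0]-q[1]+q[3]-q[2];print("tray y axis yaw-90:",np.arctan2(d[1],d[0])-np.pi/2)
for n,u,v in(("red",568,100),("gran",462,240),("block",468,337)): print(n,unproj(ct,C(u,v),10))
E
python3 fit.py
```

```text
[ 5.42118726e+02  1.15126166e+02 -1.40527638e-01  7.46852206e-02]
[[ 0.2 -0.3]
 [ 0.4 -0.1]
 [ 0.3  0.2]
 [-1.5 -0.6]
 [ 1.2  0.8]
 [-0.2  0.9]
 [-0.3  1.2]
 [ 0.6  0. ]
 [-1.6 -0.2]
 [ 0.3 -2. ]
 [ 0.4 -0.2]
 [-1.  -0. ]]
bar [[443.76777038 129.03889738 126.93016652]] hinge [[601.52726001 106.72223183 112.        ]] slot [[535.11544765  65.61905459  55.        ]] r [np.float64(461.5374967954258), np.float64(610.9211727387348), np.float64(674.9227387156915)]
[[ 634.13920581  -78.6274902    36.        ]
 [ 593.65774263 -226.17301371   36.        ]
 [ 495.78075979 -199.88365792   36.        ]
 [ 535.13511133  -50.8325187    36.        ]]
tray [ 564.67820489 -138.87917013   36.        ] [np.float64(152.9981384562862), np.float64(101.34610992771725), np.float64(154.15903181247404), np.float64(102.83176145351224)]
tray y axis yaw-90: -0.26294086993268584
red [ 609.70598386 -406.65768126   10.        ]
gran [ 519.21775605 -333.21594624   10.        ]
block [ 456.06041723 -334.46134708   10.        ]
```

Request:
step_arm(plan=[[-4, 0, 3.8, -6, 8], [-8.5, 0, 8, -12, 6], [-13, 0, 12.2, -18, 4], [-17.5, 0, 16.6, -24, 4], [-22, 0, 20.8, -28, 4]])

```text
time: 0.82
position: [326.2, -212.4, 304.0]
orientation: [-1.51, 0.511, -0.512]
contact_force: [1.1, 0.1, 0.8]
opening: 0.469
```

```bash
cat >> h.py <<'E'
from scipy.spatial.transform import Rotation as R
def rel(target,yaw=None):
    s=arm.read_state();M=R.from_rotvec(s['orientation']).as_matrix()
    y=np.arctan2(M[1,0],M[0,0])
    print("t",round(s['time'],2),"pos",s['position'].round(1),"yaw",round(y,3),"F",s['contact_force'].round(1),"op",round(s['opening'],3),"q",s['qpos'].round(2))
    print(" shift cm",(M.T@(np.array(target)-s['position'])/10).round(2),"spin",None if yaw is None else round(-np.degrees(yaw-y),1), "ydown",M[:,1].round(3))
E
python3 -c "
from h import *
rel([444,129,300],-.1405)"
```

```text
t 0.82 pos [ 326.2 -212.4  304. ] yaw -0.653 F [1.1 0.1 0.8] op 0.469 q [-0.88  0.09  1.69  0.    1.35 -0.23]
 shift cm [-11.39   0.4   34.27] spin -29.4 ydown [ 0. -0. -1.]
```

Request:
step_arm(plan=[[-2, 0, 5.8, -7, 4], [-4, 0, 11.6, -14, 4], [-6, 0, 17.4, -20, 4], [-7.7, 0, 23.2, -26, 4], [-9.6, 0, 29, -29.4, 4]])

```text
time: 1.45
position: [426.9, 76.2, 304.0]
orientation: [-1.568, 0.109, -0.11]
contact_force: [1.0, -0.2, -0.1]
opening: 0.468
```

```bash
python3 -c "
from h import *
rel([444,129,260],-.1405)
c=read_camera('wrist');crop(c['color'],0,0,640,480,1,'pics/w1.png')"
```

```text
t 1.45 pos [426.9  76.2 304. ] yaw -0.14 F [ 1.  -0.2 -0.1] op 0.468 q [-0.1   0.18  1.59 -0.    1.37  0.04]
 shift cm [0.96 4.4  5.46] spin 0.1 ydown [ 0.001 -0.    -1.   ]
```

View pics/w1.png

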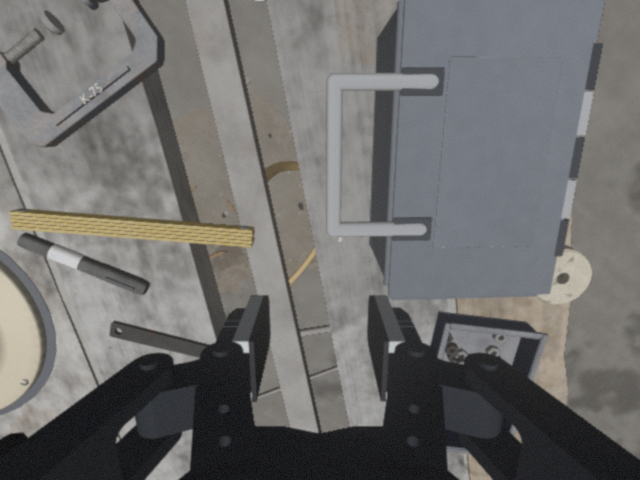

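```bash
python3 -c "
from h import *
p=[542.1,115.1,-.1405]
c=read_camera('wrist');s=arm.read_state();print(s['position'])
for th in (.03,.075,.12): print(th,proj(c,w([flap(160,y,th) for y in (41,-41)]+[flap(120,-98,th,5),[60,-95,110]],p)).round(0).tolist(), w(flap(160,0,th),p).round(0))
"
```

```text
[427.02192925  78.74947559 303.74167615]
0.03 [[331.0, 101.0], [329.0, 228.0], [383.0, 304.0], [540.0, 295.0]] [[443. 129. 120.]]
0.075 [[332.0, 100.0], [330.0, 230.0], [385.0, 307.0], [540.0, 295.0]] [[444. 129. 127.]]
0.12 [[334.0, 99.0], [332.0, 233.0], [387.0, 311.0], [540.0, 295.0]] [[445. 129. 134.]]
```

Request:
step_arm(plan=[[0.6, 2, 3, 0, 4], [1.0, 4, 5.5, 0, 4], [1.0, 6, 5.5, 0, 4], [1.0, 6, 5.5, 0, 4]])

```text
time: 2.05
position: [443.8, 126.8, 243.0]
orientation: [-1.568, 0.114, -0.11]
contact_force: [0.4, 0.5, 0.2]
opening: 0.471
```

```bash
python3 -c "
from h import *
p=[542.1,115.1,-.1405]
rel([444,131,181],-.1405)
c=read_camera('wrist');crop(c['color'],0,0,640,480,1,'pics/w2.png')
for th in (.03,.075,.12): print(th,proj(c,w([flap(160,y,th) for y in (46,-46)]+[flap(120,-98,th,5),[60,-95,110]],p)).round(0).tolist(), w(flap(160,0,th),p).round(0))"
```

```text
t 2.05 pos [443.8 126.8 243. ] yaw -0.143 F [0.4 0.5 0.2] op 0.471 q [ 0.02  0.29  1.63 -0.    1.22  0.16]
 shift cm [-0.02  6.2   0.42] spin -0.1 ydown [-0.003 -0.    -1.   ]
0.03 [[315.0, 180.0], [316.0, 341.0], [381.0, 417.0], [568.0, 400.0]] [[443. 129. 120.]]
0.075 [[315.0, 182.0], [316.0, 348.0], [384.0, 423.0], [568.0, 400.0]] [[444. 129. 127.]]
0.12 [[317.0, 184.0], [318.0, 355.0], [386.0, 430.0], [568.0, 400.0]] [[445. 129. 134.]]
```

View pics/w2.png

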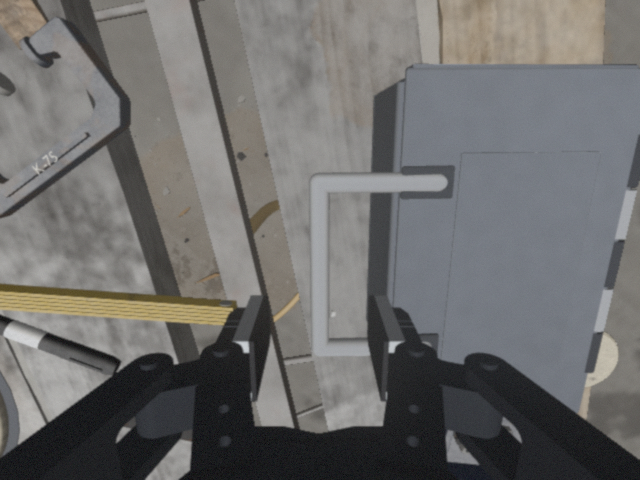

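Request:
step_arm(plan=[[0.15, 0, 0.3, 0, 2.6], [0.15, 0.5, 0.3, 0, 2.6], [0.15, 3, 0.3, 0, 2.6], [0.15, 6.2, 0.3, 0, 2.6], [0.15, 6.2, 0.3, 0, 2.6]])

```text
time: 2.72
position: [445.5, 129.8, 180.8]
orientation: [-1.568, 0.115, -0.109]
contact_force: [0.1, -0.7, 0.6]
opening: 0.304
```

```bash
python3 -c "
from h import *
rel([446,129,181],-.1405)
c=read_camera('wrist');crop(c['color'],0,0,640,480,1,'pics/w3.png')
c=read_camera('scene');crop(c['color'],170,160,340,360,4,'pics/s3.png')"
```

```text
t 2.73 pos [445.5 129.8 180.8] yaw -0.142 F [ 0.1 -0.7  0.6] op 0.304 q [ 0.03  0.38  1.72 -0.    1.05  0.17]
 shift cm [ 0.06 -0.03 -0.07] spin -0.1 ydown [-0.004 -0.    -1.   ]
```

View pics/w3.png

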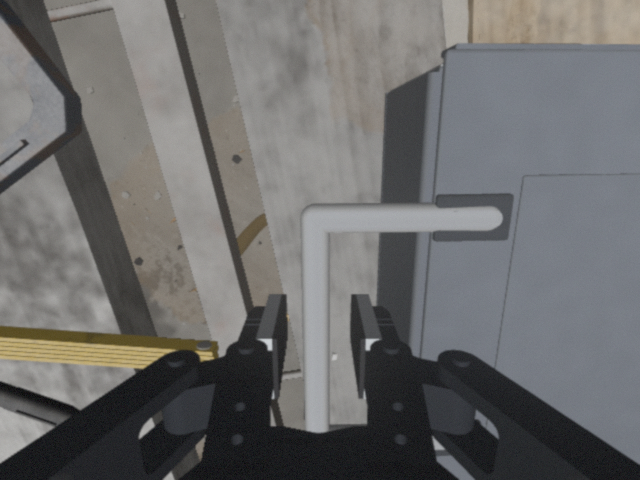

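View pics/s3.png

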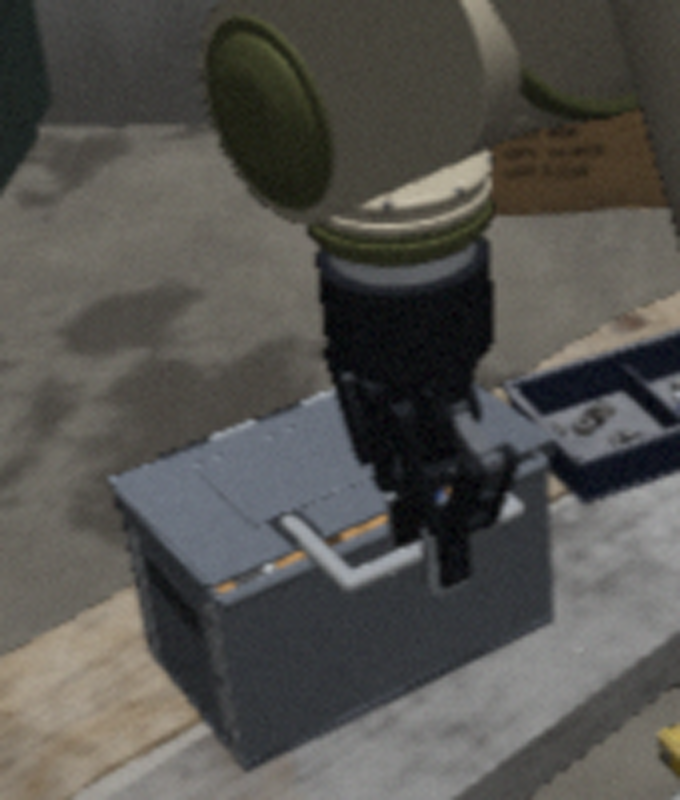

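Request:
step_arm(plan=[[0, 0, 0, 0, 0.5], [0, 0, 0, 0, 0.5], [0, 0, 0, 0, 0.5], [0, 0, 0, 0, 0.5]], squeeze=30)

```text
time: 3.32
position: [444.5, 130.3, 182.3]
orientation: [-1.568, 0.114, -0.108]
contact_force: [-7.9, 2.2, 0.4]
opening: 0.101
```

```bash
python3 -c "
from h import *
rel([446,129,181],-.1405)
th0=.075
for th in np.radians([4.3,10,17,24,31,38,45,52,59,66,73,80,87,94,101,104,106]):
  a=np.array(flap(160,0,th))-flap(160,0,th0); print(round(np.degrees(th),1),(a/10).round(2))"
```

```text
t 3.33 pos [444.5 130.3 182.3] yaw -0.142 F [-7.9  2.2  0.4] op 0.101 q [0.03 0.37 1.72 0.   1.06 0.17]
 shift cm [ 0.16  0.13 -0.1 ] spin -0.1 ydown [-0.004  0.    -1.   ]
4.3 [0. 0. 0.]
10.0 [0.23 0.   1.58]
17.0 [0.72 0.   3.47]
24.0 [1.44 0.   5.28]
31.0 [2.37 0.   7.  ]
38.0 [3.51 0.   8.59]
45.0 [ 4.83  0.   10.03]
52.0 [ 6.32  0.   11.29]
59.0 [ 7.95  0.   12.37]
66.0 [ 9.7   0.   13.24]
73.0 [11.54  0.   13.89]
80.0 [13.45  0.   14.31]
87.0 [15.39  0.   14.5 ]
94.0 [17.35  0.   14.44]
101.0 [19.28  0.   14.15]
104.0 [20.09  0.   13.95]
106.0 [20.63  0.   13.8 ]
```

Request:
step_arm(plan=[[0.1, -1.0, 0, 0, 0.5], [0.4, -2.5, 0, 0, 0.5], [0.9, -4.2, 0, 0, 0.5], [1.6, -5.8, 0, 0, 0.5], [2.3, -7.0, 0, 0, 0.5]])

```text
time: 3.95
position: [465.6, 127.4, 252.6]
orientation: [-1.568, 0.118, -0.104]
contact_force: [-17.3, 2.6, 5.6]
opening: 0.1
```

```bash
python3 -c "
from h import *
rel([446,129,181],-.1405)
c=read_camera('scene');crop(c['color'],170,120,340,360,3,'pics/s4.png')"
```

```text
t 3.95 pos [465.6 127.4 252.6] yaw -0.141 F [-17.3   2.6   5.6] op 0.1 q [0.02 0.31 1.56 0.   1.28 0.16]
 shift cm [-1.9   7.17 -0.11] spin -0.0 ydown [-0.009  0.001 -1.   ]
```

View pics/s4.png

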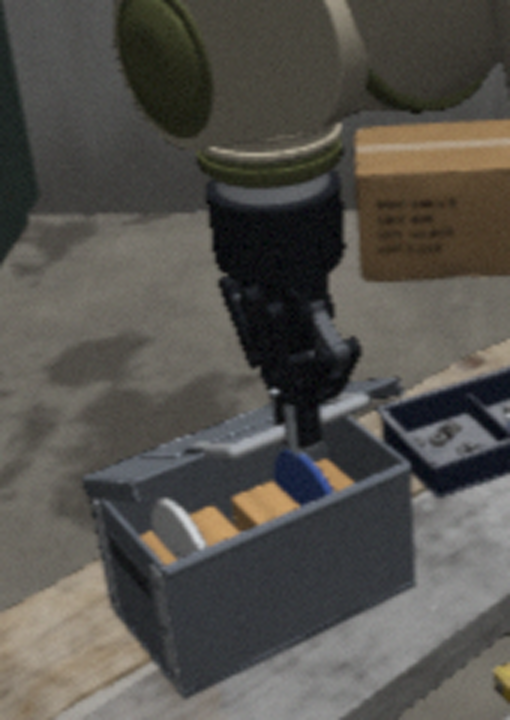

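Request:
step_arm(plan=[[0.9, -1.6, 0, 0, 0.5], [2.2, -3.0, 0, 0, 0.5], [3.7, -4.3, 0, 0, 0.5], [5.3, -5.4, 0, 0, 0.5], [7.1, -6.2, 0, 0, 0.5]])

```text
time: 4.62
position: [537.7, 117.3, 318.8]
orientation: [-1.567, 0.109, -0.112]
contact_force: [-9.9, 2.2, 16.3]
opening: 0.099
```

```bash
python3 -c "
from h import *
rel([446,129,181],-.1405)"
```

```text
t 4.62 pos [537.7 117.3 318.8] yaw -0.141 F [-9.9  2.2 16.3] op 0.099 q [-0.    0.37  1.27  0.    1.5   0.14]
 shift cm [-9.26 13.77 -0.15] spin -0.0 ydown [ 0.002  0.001 -1.   ]
```

Request:
step_arm(plan=[[1.8, -0.8, 0, 0, 0.5], [3.7, -1.25, 0, 0, 0.5], [5.6, -1.45, 0, 0, 0.5], [7.5, -1.4, 0, 0, 0.5], [9.5, -1.1, 0, 0, 0.5]])

```text
time: 5.25
position: [633.4, 104.0, 327.3]
orientation: [-1.566, 0.109, -0.113]
contact_force: [-3.5, 4.7, -3.9]
opening: 0.101
```

```bash
python3 -c "
from h import *
rel([446,129,181],-.1405)
c=read_camera('scene');crop(c['color'],170,90,340,360,3,'pics/s5.png')"
```

```text
t 5.25 pos [633.4 104.  327.3] yaw -0.141 F [-3.5  4.7 -3.9] op 0.101 q [-0.02  0.53  0.97  0.    1.63  0.12]
 shift cm [-18.94  14.58  -0.19] spin -0.0 ydown [ 0.003  0.002 -1.   ]
```

View pics/s5.png

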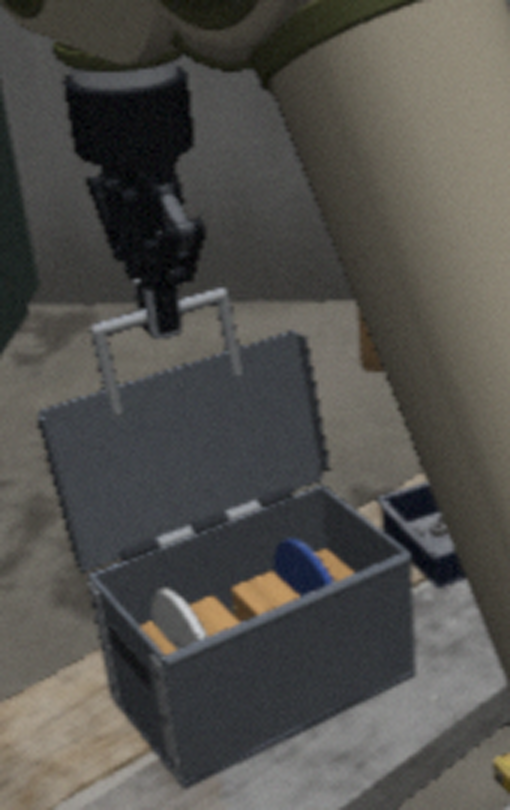

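Request:
step_arm(plan=[[0, 0, 0, 0, 3], [0, 0, 0, 0, 3], [0, 0, 0, 0, 3], [0, -4, 0, 0, 3], [0, -6, 0, 0, 3]])

```text
time: 5.92
position: [633.0, 103.1, 387.2]
orientation: [-1.568, 0.11, -0.114]
contact_force: [1.0, -0.3, 0.3]
opening: 0.356
```

```bash
python3 -c "
from h import *
p=[542.1,115.1,-.1405]
print(w([0,-50,55],p))
rel([535,66,300],-.1405+np.pi/2)
c=read_camera('scene');crop(c['color'],170,90,340,360,3,'pics/s6.png')
c=read_camera('top');crop(c['color'],0,0,640,480,1,'pics/t6.png')"
```

```text
[[535.09808974  65.59269496  55.        ]]
t 5.92 pos [633.  103.1 387.2] yaw -0.142 F [ 1.  -0.3  0.3] op 0.356 q [-0.02  0.52  0.84 -0.    1.79  0.12]
 shift cm [-9.2   8.69 -5.07] spin -90.1 ydown [ 0.003 -0.    -1.   ]
```

View pics/s6.png

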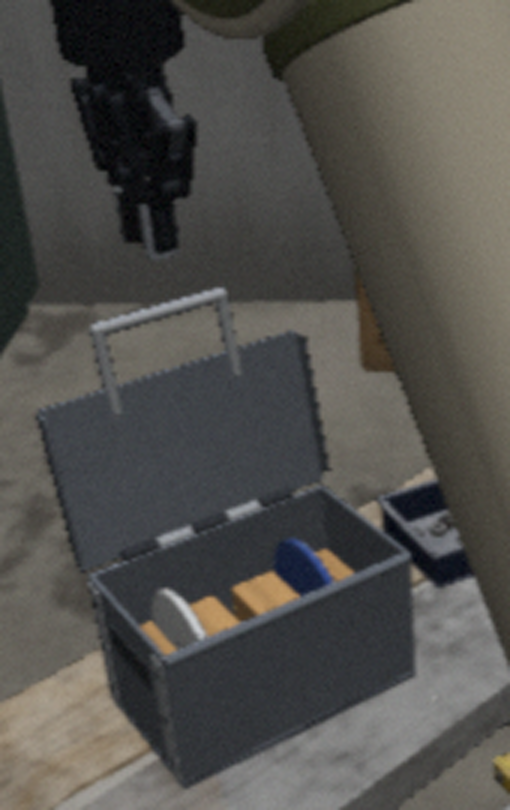

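View pics/t6.png

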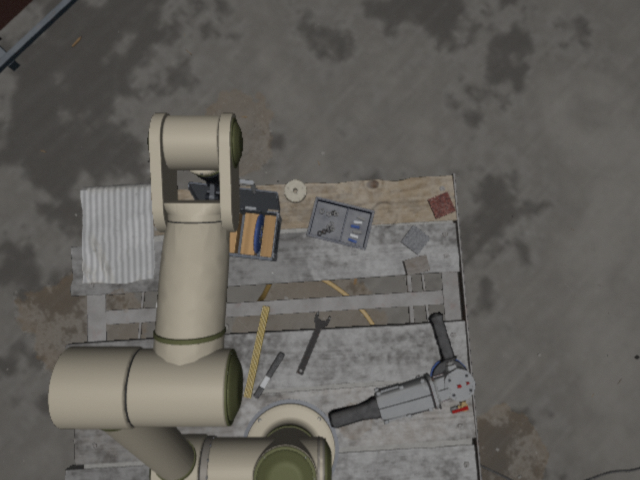

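Request:
step_arm(plan=[[-2, 0, -1, -10, 3], [-4, 0, -2, -20, 3], [-6, 0, -3.5, -30, 3], [-8, 0, -5, -40, 3], [-9.2, 0, -5.1, -50, 3]])

```text
time: 6.65
position: [533.7, 65.1, 383.9]
orientation: [-1.493, -0.574, 0.576]
contact_force: [0.2, 0.5, -0.9]
opening: 0.352
```

Request:
step_arm(plan=[[0, 0, 0, -10, 3], [0, 0, 0, -20, 3], [0, 0, 0, -30, 3], [0, 0, 0, -40, 3], [0, 0, 0, -40, 3]])

```text
time: 7.28
position: [534.6, 65.7, 383.9]
orientation: [-1.273, -1.101, 1.103]
contact_force: [-0.1, 0.1, -0.7]
opening: 0.353
```

```bash
python3 -c "
from h import *
rel([535,66,260],-.1405+np.pi/2)
p=[542.1,115.1,-.1405]
c=read_camera('wrist');crop(c['color'],0,0,640,480,1,'pics/w7.png')
print(proj(c,w([[-5,-50,105],[5,-50,105],[-48,-50,64],[48,-50,64],[0,-44.8,105],[0,-55.2,105],[-58,-95,112],[58,-95,112],[-58,95,112],[58,95,112]],p)).round().tolist())
c=read_camera('top');crop(c['color'],180,180,300,280,6,'pics/t7.png')"
```

```text
t 7.28 pos [534.6  65.7 383.9] yaw 1.427 F [-0.1  0.1 -0.7] op 0.353 q [-0.1   0.32  1.17 -0.    1.66 -1.52]
 shift cm [ 0.03 12.39 -0.05] spin -0.2 ydown [-0.002  0.    -1.   ]
[[318.0, 204.0], [318.0, 214.0], [318.0, 153.0], [319.0, 245.0], [324.0, 209.0], [313.0, 209.0], [266.0, 145.0], [272.0, 270.0], [485.0, 144.0], [470.0, 270.0]]
```

View pics/w7.png

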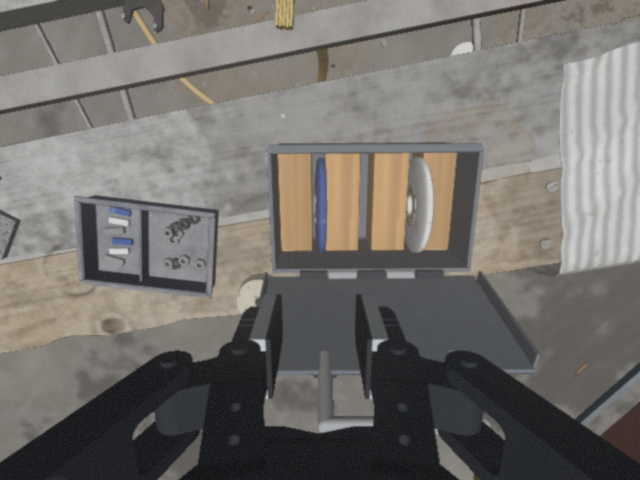

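```bash
python3 -c "
from h import *
c=read_camera('top')
for z in (387,500,550,600): print(z,proj(c,[[633,103,z],[693,103,z]]).round(0).tolist())
c=read_camera('scene');crop(c['color'],170,0,340,360,2,'pics/s7.png')
"
```

```text
387 [[220.0, 169.0], [220.0, 138.0]]
500 [[207.0, 154.0], [207.0, 120.0]]
550 [[200.0, 146.0], [201.0, 110.0]]
600 [[193.0, 138.0], [193.0, 99.0]]
```

View pics/s7.png

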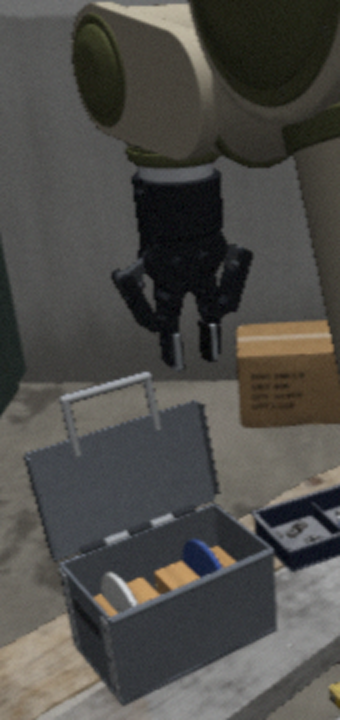

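Request:
step_arm(plan=[[0.15, 5, 0, 0, 3], [0.15, 10, 0, 0, 3], [0.15, 14, 0, 0, 3], [0.15, 17, 0, 0, 3], [0.15, 17, 0, 0, 3]])

```text
time: 8.1
position: [534.5, 67.2, 213.3]
orientation: [-1.27, -1.1, 1.105]
contact_force: [-0.4, 0.1, 0.7]
opening: 0.352
```

```bash
python3 -c "
from h import *
rel([535,66,145],-.1405+np.pi/2)
p=[542.1,115.1,-.1405]
c=read_camera('wrist');crop(c['color'],0,0,640,480,1,'pics/w8.png')
print(proj(c,w([[-48,-50,64],[48,-50,64],[0,-44.8,105],[0,-55.2,105]],p)).round().tolist())
c=read_camera('scene');crop(c['color'],170,30,340,360,2,'pics/s8.png')"
```

```text
t 8.1 pos [534.5  67.2 213.3] yaw 1.427 F [-0.4  0.1  0.7] op 0.352 q [-0.09  0.45  1.47  0.    1.23 -1.52]
 shift cm [-0.11  6.83 -0.09] spin -0.2 ydown [-0.004  0.    -1.   ]
[[315.0, 174.0], [316.0, 325.0], [326.0, 280.0], [305.0, 280.0]]
```

View pics/w8.png

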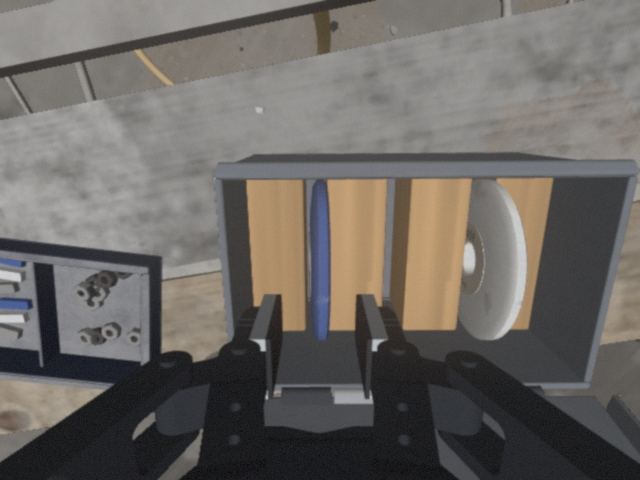

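View pics/s8.png

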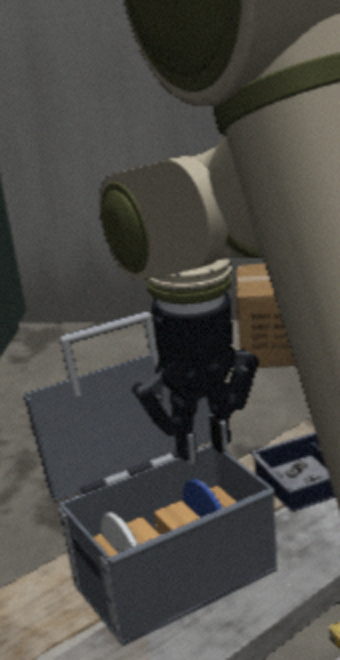

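Request:
step_arm(plan=[[0, 2.5, -0.1, 0, 3], [0, 5, -0.1, 0, 3], [0, 6.8, -0.1, 0, 3], [0, 6.8, -0.1, 0, 3], [0, 6.8, -0.1, 0, 0.7]])

```text
time: 8.82
position: [536.8, 67.0, 148.5]
orientation: [-1.275, -1.106, 1.102]
contact_force: [-0.7, 0.4, -0.3]
opening: 0.151
```

Request:
step_arm(plan=[[0, 0, 0, 0, 0.5], [0, 0, 0, 0, 0.5], [0, 0, 0, 0, 0.5], [0, 0, 0, 0, 0.5]], squeeze=45)

```text
time: 9.32
position: [536.8, 66.8, 148.4]
orientation: [-1.276, -1.106, 1.103]
contact_force: [-1.1, -2.4, 7.4]
opening: 0.103
```

```bash
python3 -c "
from h import *
rel([535,66,145],-.1405+np.pi/2)
c=read_camera('wrist');crop(c['color'],0,0,640,480,1,'pics/w9.png')
c=read_camera('scene');crop(c['color'],170,90,340,360,3,'pics/s9.png')"
```

```text
t 9.32 pos [536.8  66.8 148.4] yaw 1.429 F [-1.1 -2.4  7.4] op 0.103 q [-0.09  0.53  1.55 -0.    1.06 -1.52]
 shift cm [-0.1   0.34  0.17] spin -0.1 ydown [ 0.003 -0.001 -1.   ]
```

View pics/w9.png

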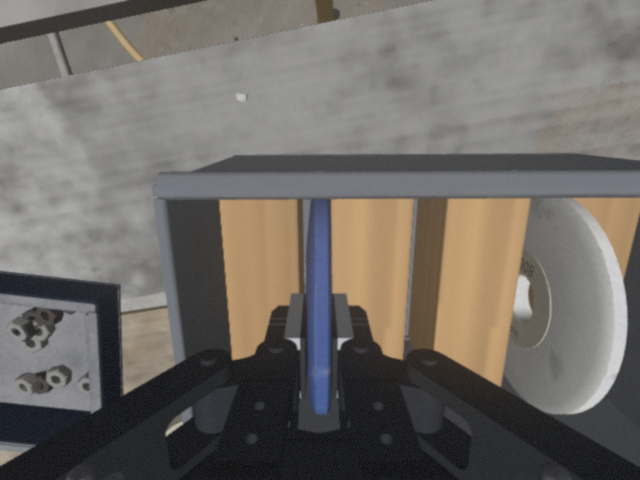

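View pics/s9.png

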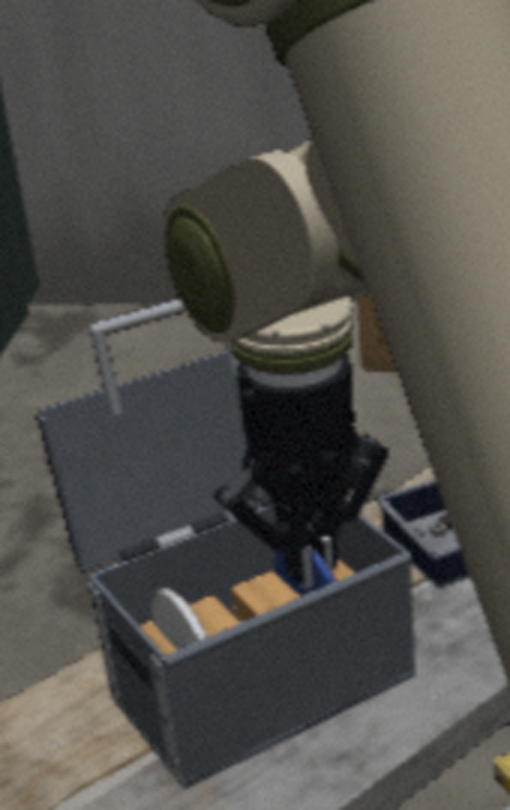

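Request:
step_arm(plan=[[0, -1, 0, 0, 0.5], [0, -3, 0, 0, 0.5], [0, -6, 0, 0, 0.5], [0, -10, 0, 0, 0.5], [0, -14, 0, 0, 0.5]], squeeze=55)

```text
time: 10.05
position: [535.8, 67.3, 288.8]
orientation: [-1.273, -1.104, 1.103]
contact_force: [1.1, -1.1, -1.8]
opening: 0.095
```

Request:
step_arm(plan=[[0, -2.5, 0, 0, 0.5], [0, -2.5, 0, 0, 0.5]])

```text
time: 10.3
position: [536.3, 67.3, 313.8]
orientation: [-1.276, -1.107, 1.102]
contact_force: [-0.2, 0.2, -1.6]
opening: 0.098
```

```bash
python3 -c "
from h import *
rel([564.7,-138.9,300],-.263)
c=read_camera('wrist');crop(c['color'],0,0,640,480,1,'pics/w10.png')
c=read_camera('scene');crop(c['color'],170,60,370,360,2,'pics/s10.png')"
```

```text
t 10.3 pos [536.3  67.3 313.8] yaw 1.429 F [-0.2  0.2 -1.6] op 0.098 q [-0.09  0.36  1.31  0.    1.47 -1.52]
 shift cm [-20.01   1.39  -5.73] spin 96.9 ydown [ 0.004  0.    -1.   ]
```

View pics/w10.png

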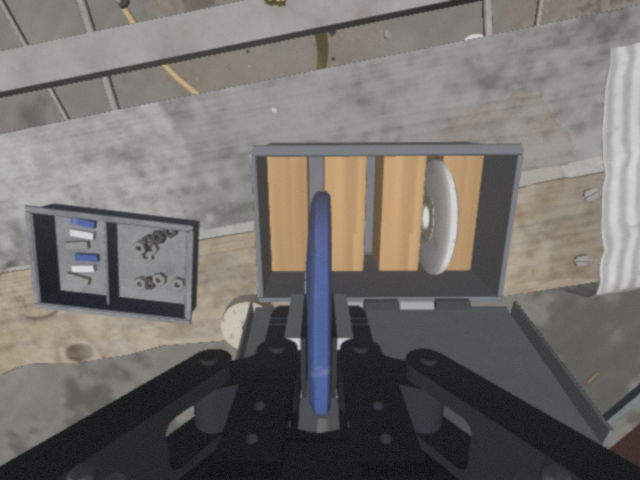

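View pics/s10.png

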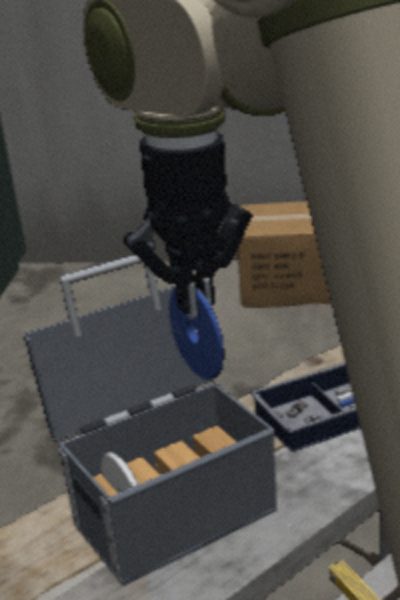

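Request:
step_arm(plan=[[-3, 0, -0.5, 0, 0.5], [-7, 0, -1.5, 10, 0.5], [-11, 0, -2.5, 20, 0.5], [-15, 0, -4, 30, 0.5], [-18.5, 0, -5.2, 40, 0.5]])

```text
time: 11.02
position: [561.3, -124.9, 310.2]
orientation: [-1.493, -0.565, 0.568]
contact_force: [1.0, 1.2, -1.2]
opening: 0.09
```

```bash
python3 -c "
from h import *
rel([564.7,-138.9,300],-.263)"
```

```text
t 11.03 pos [ 561.3 -124.9  310.2] yaw 0.724 F [ 1.   1.2 -1.2] op 0.09 q [-0.42  0.42  1.21  0.    1.51 -1.15]
 shift cm [-0.67  1.01 -1.28] spin 56.6 ydown [-0.003  0.001 -1.   ]
```

Request:
step_arm(plan=[[-0.5, 0.3, -1.2, 10, 0.5], [-0.5, 0.6, -1.2, 20, 0.5], [-0.6, 1, -1.2, 30, 0.5], [-0.6, 1, -1.2, 40, 0.5], [-0.6, 1, -1.2, 50, 0.5]])

```text
time: 11.65
position: [564.7, -136.2, 300.0]
orientation: [-1.566, 0.119, -0.114]
contact_force: [0.4, 1.6, -1.0]
opening: 0.097
```

Request:
step_arm(plan=[[0, 0, 0, 6.5, 0.5], [0, 0, 0, 6.5, 0.5], [0, 0, 0, 6.5, 0.5]])

```text
time: 12.02
position: [564.8, -136.3, 301.1]
orientation: [-1.561, 0.2, -0.198]
contact_force: [0.5, 0.8, -0.6]
opening: 0.095
```

```bash
python3 -c "
from h import *
rel([564.7,-138.9,300],-.263)
p=[564.7,-138.9,-.263]
for n in('wrist','scene','top'):
  c=read_camera(n)
  if n=='wrist': crop(c['color'],0,0,640,480,1,'pics/w11.png')
  if n=='scene': crop(c['color'],200,60,420,360,2,'pics/s11.png')
  if n=='top': crop(c['color'],180,130,480,300,2,'pics/t11.png')
  print(n,proj(c,w([[-53,78.5,36],[53,78.5,36],[53,-78.5,36],[-53,-78.5,36]],p)).round().tolist())"
```

```text
t 12.03 pos [ 564.8 -136.3  301.1] yaw -0.253 F [ 0.5  0.8 -0.6] op 0.095 q [-0.44  0.44  1.21  0.    1.49 -0.19]
 shift cm [ 0.05  0.11 -0.25] spin 0.5 ydown [-0.001  0.001 -1.   ]
wrist [[255.0, 124.0], [382.0, 125.0], [373.0, 296.0], [262.0, 295.0]]
scene [[314.0, 276.0], [294.0, 255.0], [346.0, 239.0], [369.0, 257.0]]
top [[306.0, 236.0], [316.0, 196.0], [375.0, 210.0], [366.0, 250.0]]
```

View pics/w11.png

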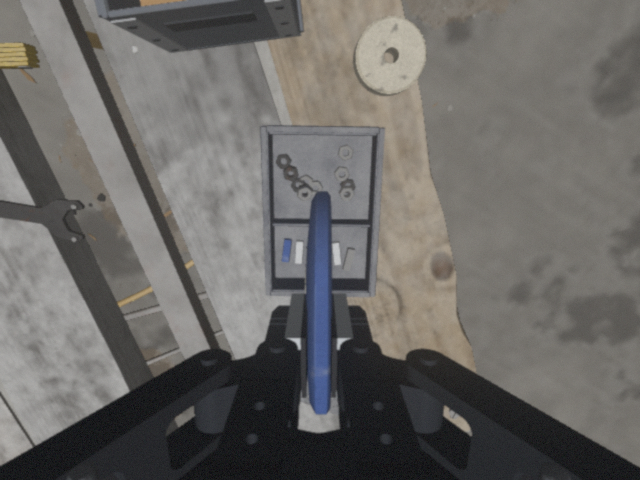

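View pics/s11.png

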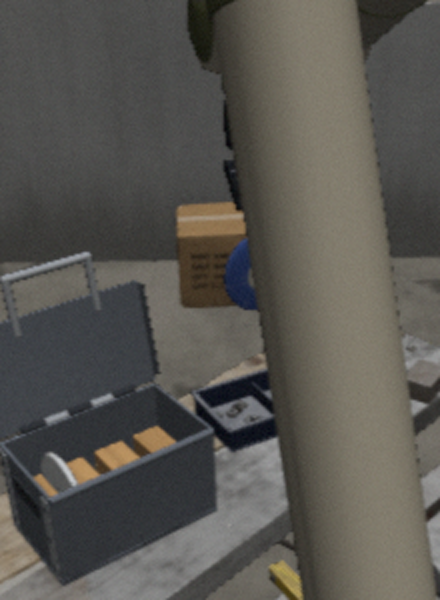

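View pics/t11.png

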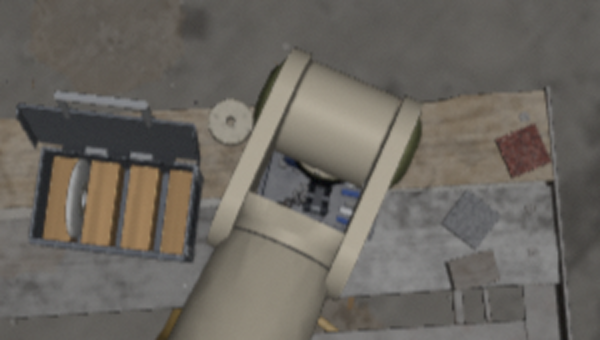

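Request:
step_arm(plan=[[0.1, 0, -0.2, 0.5, 0.5], [0.1, 0, -0.2, 0.5, 0.5], [0.1, 0, -0.2, 0.5, 0.5], [0.1, 0, -0.2, 0.5, 0.5]])

```text
time: 12.68
position: [565.4, -138.6, 301.9]
orientation: [-1.561, 0.207, -0.207]
contact_force: [-1.1, 0.4, -2.7]
opening: 0.101
```

```bash
python3 -c "
from h import *
rel([564.7,-138.9,300],-.263)
print(np.abs(arm.read_state()['dq']).max())
order.job_done()"
```

```text
t 12.68 pos [ 565.4 -138.6  301.9] yaw -0.264 F [-1.1  0.4 -2.7] op 0.101 q [-0.44  0.44  1.21 -0.    1.49 -0.18]
 shift cm [-0.06  0.19 -0.05] spin -0.1 ydown [-0.  0. -1.]
0.0015791984295254404
the job is handed in; nothing more can be done
```

The job is handed in at about 12.7 s, with the gripper still holding the blue disc above the middle of the tray. No verdict was reported.

I pinched the pull bar and swung the flap to about 1.76 rad, where it stayed. I then drew the blue disc straight up out of its slot at y = -50 mm and carried it to the tray.

What the last checks showed:

- **Disc position:** the gripper's commanded point is within about 1 mm of my measured tray middle. I estimate the disc centre about 208 mm above the bench, on edge and well clear of the tray.
- **Disc angle:** the jaws line up with the tray's short axis to within about 0.01 rad, so the disc's face is parallel to the long sides.
- **Grip:** 55 N on the disc. The finger opening read 0.090 to 0.103 during the carry and 0.101 at the end, and the arm was still.
- **Flap and white disc:** in the last pictures, about 0.7 s before handing in, the flap is open and the white disc is in its slot.
- **Loose things:** the tray, both tiles and the block look where they were at the start.

Some measurements disagreed slightly. The wrist camera put the tray about 2 to 3 mm from the top-camera estimate, and the bar about 2 mm from my first fit. While opening the flap, the force on the tool reached about 19 N because the path did not quite follow the arc.

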